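# Right the fallen stake stand and press the stake home

## Task

The small wooden stake stand on the jeweller's bench has toppled: set it upright on its foot on the bench top, without dropping it, and let go of it. Then take the square-footed steel stake, fit it foot down into the square recess in the top of the stand and press it down firmly until its foot is flush with the wood. Leave everything else on the bench where it is.

Things in the scene. Friction and masses are not known exactly. Their poses are not given: they have to be found in the camera images.
- stand: Stake stand, pale wood, 100 mm tall, square: foot 60 x 60 x 16 mm, waist 40 x 40, head 52 x 52 from 66 to 100 mm up. In its top a square recess 39 x 39 mm, 10 mm deep, chamfered, parallel to its sides. Origin: centre of the foot's underside; z from foot to top, x and y square to its sides. About 0.2 kg. Starts lying on a side, z nearly level, pointing broadly to the robot's left (+y).
- stand_recess (a point): Centre of the floor of the recess, 90 mm above the stand's origin along its z axis.
- square_stake: The steel stake that fits: a square foot 36 x 36 x 10 mm with a round stem 20 mm in diameter on it and a domed top, 60 mm tall in all, about 0.17 kg, standing on its foot on the bench. Origin: centre of the foot's underside; z up the stem, x and y square to the foot's sides.
- round_stake: Another steel stake with the same stem and height, but with a round foot 46 mm in diameter and 10 mm thick; it does not fit and stays where it is. Origin: centre of its underside.
- jar: Bystander: small glass jar with a metal cap, 44 mm in diameter, 52 mm tall, upright. Origin: centre of its underside.
- hammer: Bystander: hammer 210 mm long lying flat on the bench to the left, handle along its x axis.
- bowl: Bystander: steel bowl, 80 mm across the rim, 32 mm tall. Origin: centre of its underside.
- brush: Bystander: brush 120 mm long lying on the bench near the robot, along its x axis.
- charcoal: Bystander: black charcoal block 50 x 85 x 32 mm on the white soldering board at the far side (board 140 x 220 x 12 mm). Origin: centre of its underside.
- crucible_stand: Bystander: white ceramic disc 40 mm in diameter, 25 mm tall, on the same board. Origin: centre of its underside.
Mind the look-alikes: they are no part of the job. Leave any orange look-alike of the square_stake alone. There is more than one size of the stand; the one meant has the size given above.

How it is judged:
On the way, in this order (a step that is already met when the one before it is completed fails the run):
1. the stand is upright on its foot on the bench top, at rest and let go (angle between stand's own z axis and vertical below 0.06 rad and height (world z) of stand between -0.004 and 0.006 m and contact force between the fingers and stand below 0.2 N and linear speed of stand below 0.03 m/s), for 0.2 s.
2. the square-footed stake sits fully down in the recess of the upright stand and is pressed down on it with more than 5 N (angle between stand's own z axis and vertical below 0.06 rad and height (world z) of stand between -0.004 and 0.006 m and z of square_stake in the frame of stand between 0.086 and 0.0925 m and x of square_stake in the frame of stand between -0.004 and 0.004 m and y of square_stake in the frame of stand between -0.004 and 0.004 m and angle between the z axis of square_stake and the z axis of stand, either way round below 0.06 rad and contact force between square_stake and stand above 5 N), for 0.1 s.
At the end, for the whole second after the job is handed in: The stand is upright on the bench top (within 3.4 degrees, underside within 6 mm of it); the square-footed stake is foot down in its recess, centred within 4 mm, within 3.4 degrees of the stand's axis, its foot flush (at most 2.5 mm proud); both at rest (angle between stand's own z axis and vertical below 0.06 rad and height (world z) of stand between -0.004 and 0.006 m and z of square_stake in the frame of stand between 0.086 and 0.0925 m and x of square_stake in the frame of stand between -0.004 and 0.004 m and y of square_stake in the frame of stand between -0.004 and 0.004 m and angle between the z axis of square_stake and the z axis of stand, either way round below 0.06 rad and linear speed of each of stand, square_stake below 0.03 m/s); the robot touches nothing.
It fails at once if the stand is dropped or flung (faster than 0.9 m/s) (linear speed of stand above 0.9 m/s).
It fails at once if a bystander is moved by more than 30 mm (distance of any of round_stake, jar, hammer, bowl, brush, charcoal, crucible_stand from where it was at the start of the episode above 0.03 m).
It also fails if it takes over 61 s, if anything falls off the work surface, if the arm or the gripper's body presses on something with over 40 N, if the wrist force passes 120 N, or if a joint passes its speed limit or range.

## Robot

A 6-joint arm with a two-finger parallel gripper is mounted at the origin on the work surface. World frame = base frame: x ahead of the robot, y to its left, z up, the work surface at z = 0. Lengths are in m, angles in rad, forces in N, time in s.
With the tool pointing down it reaches from about 0.35 to 0.725 m from the base axis. Payload 4.3 kg.
Tool frame: the origin (TCP) lies midway between the tips of the shut fingers; the grasp point (between the pads) lies 19 mm behind it; z points along the fingers, y is the line along which they close (so a half turn about z gives the same grasp; the last joint's range is limited). The gripper opens to 85 mm and grips with 20 to 120 N. Pads are 22 mm wide; open, the fingers measure 114 mm over their backs; the gripper's body (76 mm by 85 mm) begins 54 mm behind the grasp point. The pads swing forward as they close: fully open they stand 13 mm farther back than shut.
Start: joints at [-1.224, 0.377, 0.081, 1.274, 0, 1.46], TCP at [0.254, -0.516, 0.231] pointing down, gripper open.
Joint ranges: [-2.72, 2.72], [-0.84, 1.66], [-1.02, 1.22], [-1.77, 2.12], [-1.37, 1.28], [-3.14, 3.14]. Speed limits (rad/s): [2.57, 2.57, 3.14, 3.14, 3.14, 3.14].

## Interface

Orientations are given as a unit quaternion [x, y, z, w].
In Python, from cell import arm, vision, hand_in, nets gives the robot as it stands.
- The arm moves only by the tool apply_moves, never from a script. Its argument "steps" is text: rows parted by semicolons, each of 7 numbers parted by spaces: the shift along the tool's x, y, z normalised to -1 to 1, where 1 is 0.1 m, then the turn, a rotation vector about the tool's x, y, z normalised to -1 to 1, where 1 is 60 degrees, then the opening, from -1 (shut) to 1 (fully open). In form: x y z ax ay az claw; .... A call has 1 to 12 rows; each row is the pose to reach, as a shift and turn from the pose commanded when the call began, along the tool's axes at that moment; what a row does not reach only later rows make up. A row lasts 1/10 s, in which the tool goes at most 50 mm and 8.59 degrees, less where a joint would pass 70% of its speed; a pose out of reach is approached as far as the arm can. A call with a number of a shift or a turn outside -1 to 1 is refused whole. A call with a gripper value outside its range is refused whole. The fingers move at their own pace and stop on an object; "force" is the grip in N (left out, the last holds). Time passes only in rows, so rows that repeat a pose let the fingers close. It gives the time, the measured TCP pose, the force, the opening and the grip force at its end, in the units of the state.
- arm.state(): the state, without advancing time (a new reading comes with each control period).
- vision.grab_frame(name): name is "scene" or "top"; returns the picture (400x640x3 uint8, red, green, blue); there is no depth.
- vision.get_calibration(name): a dict with "fx", "fy", "cx", "cy" (pixels), "k1" (the pictures are not rectified: a ray, as slopes to the right and down, at radius r is drawn at 1 + k1 r^2 times it, then the intrinsics apply), "rvec" (rotation vector, rad) and "tvec" (3), from world to camera coordinates, as OpenCV has them. Camera axes: x right, y down, z forward; pixel columns grow to the right and rows downward; lengths in m; the calibration is good to about 2 mm. A picture is of the moment at which its call begins. get_calibration takes no time and is no camera call.
- hand_in(): hands the job in; it is judged then, once.
Trained networks look in the newest picture that a camera, given by its name, has taken for a name from the list of things; names that differ only in an ending like _2 or _b are one class to them, and where a whole thing is asked for, a point or a joint stands for the part that bears it (a point fixed in the world has none). Each returns a list of dicts, best first, with "conf" (0 to 1); they miss things now and then, are a little off and sometimes report something else, mostly with a low value. They report only what shows in the picture. A call takes as long as a camera call. They do not tell look-alikes from the thing itself.
- nets.boxes_of(label, camera): "centre" ([x, y, z] in m, in world coordinates, good to about 4 mm: the middle of the surface that is visible of it).
The state is a dict: "clock": time; "joint_pos": joint angles; "dq": joint speeds; "tau": joint torques, N m; "position": TCP position; "tool_rot": TCP orientation; "ft_force": force on the tool from outside, world axes, zero at the start; "torque": the same for the moment, N m; "grip_width": finger opening in m; "grasp_force": force on a finger pad.
Only numpy, scipy, OpenCV 4.12 (cv2) and the standard library are available. Lean on these libraries where they do the work, as an engineer would, in place of code of your own. Each camera call takes 0.05 s, during which the arm holds its last target. There are 200 camera calls.

## Working session

There is one attempt and no reset: what is moved stays moved. The work goes in short steps, Python scripts to look and compute and a tool call to move; the robot and the scene stay as the last step left them, time stands still between calls to the robot, and variables do not carry over. Pictures are saved under pics/ and viewed, at most 10 in all, crops included, and the job is handed in when it is done.

Besides the shell and the picture viewer there is one more tool, called after "Emit:" as name(argument=value, ...) on one line, values as JSON. apply_moves: Moves the arm, as the interface text tells. Its arguments: {"type":"object","properties":{"steps":{"type":"string"},"force":{"type":"number"}},"required":["steps"]}

```bash
mkdir -p pics
cat > h.py <<'E'
import numpy as np, cv2
from scipy.spatial.transform import Rotation as R
from cell import arm, vision, hand_in, nets
def cal(n):
    c=vision.get_calibration(n); K=np.array([[c['fx'],0,c['cx']],[0,c['fy'],c['cy']],[0,0,1.]])
    return K,np.array([c['k1'],0,0,0.]),np.array(c['rvec'],float),np.array(c['tvec'],float)
def px2w(n,px,z):
    K,d,r,t=cal(n); u=cv2.undistortPoints(np.array(px,float).reshape(-1,1,2),K,d).reshape(-1,2)
    M=R.from_rotvec(r).as_matrix().T; o=-M@t; v=np.c_[u,np.ones(len(u))]@M.T
    return o+v*((z-o[2])/v[:,2])[:,None]
def w2px(n,P):
    K,d,r,t=cal(n); return cv2.projectPoints(np.array(P,float).reshape(-1,1,3),r,t,K,d)[0].reshape(-1,2)
def rel(p,yaw=None,clawdown=True):
    s=arm.state(); return R.from_quat(s['tool_rot']).inv().apply(np.array(p)-s['position'])/0.1
E
python3 - <<'E'
from h import *
for n in('scene','top'):
    im=vision.grab_frame(n); cv2.imwrite(f'pics/{n}0.png',im[:,:,::-1])
    for l in('stand','square_stake','round_stake','jar','stand_recess','hammer','bowl','brush'):
        print(n,l,[(np.round(b['centre'],3).tolist(),round(b['conf'],2)) for b in nets.boxes_of(l,n)])
print(arm.state()); print(cal('top')[2:],cal('scene')[2:])
E
```

```text
scene stand [([0.358, 0.098, 0.071], 0.8), ([0.544, 0.078, 0.05], 0.74)]
scene square_stake [([0.653, -0.386, 0.006], 0.75), ([0.625, -0.283, 0.008], 0.57)]
scene round_stake [([0.476, -0.268, 0.014], 0.67)]
scene jar [([0.585, -0.118, 0.051], 0.79), ([0.467, -0.128, 0.02], 0.72)]
scene stand_recess [([0.358, 0.099, 0.074], 0.71), ([0.547, 0.08, 0.048], 0.61)]
scene hammer [([0.532, 0.407, 0.021], 0.66)]
scene bowl [([0.616, 0.333, 0.019], 0.76)]
scene brush [([0.544, 0.083, 0.047], 0.52)]
top stand [([0.337, 0.1, 0.074], 0.96), ([0.528, 0.082, 0.051], 0.72)]
top square_stake [([0.641, -0.381, 0.011], 0.62), ([0.61, -0.282, 0.008], 0.56)]
top round_stake [([0.469, -0.263, 0.009], 0.77)]
top jar [([0.569, -0.117, 0.054], 0.62), ([0.529, 0.079, 0.053], 0.33)]
top stand_recess [([0.34, 0.098, 0.077], 0.86), ([0.529, 0.077, 0.05], 0.66)]
top hammer [([0.528, 0.408, 0.018], 0.61)]
top bowl [([0.628, 0.33, 0.012], 0.61)]
top brush [([0.456, -0.135, 0.02], 0.7)]
{'clock': 0.9, 'joint_pos': array([-1.22430952e+00,  3.77260673e-01,  8.10382036e-02,  1.27439489e+00,
        3.89659998e-05,  1.46047992e+00]), 'dq': array([-1.49813266e-03,  4.46009284e-05,  9.15303976e-04, -3.99515179e-05,
        8.47321034e-04,  7.33158838e-05]), 'tau': array([ 6.07820475e-04, -4.63509679e+01,  2.70159352e+01,  8.40855790e-06,
       -8.87350711e-05, -7.46723856e-06]), 'position': array([ 0.2536501 , -0.51609627,  0.23136667]), 'tool_rot': array([9.74029544e-01, 2.26420933e-01, 2.98894050e-05, 8.65645827e-05]), 'ft_force': array([-0.14862603, -0.33436305, -0.71026219]), 'torque': array([-0.05563185,  0.01942572, -0.00725527]), 'grasp_force': 0.0, 'grip_width': 0.08572606769454369}
(array([ 2.13434993, -2.11875616,  0.14218116]), array([0.01316115, 0.54309782, 1.20533589])) (array([ 1.8400352 ,  1.88808793, -0.62092476]), array([ 0.03077727, -0.38845569,  1.44394062]))
```

View pics/top0.png

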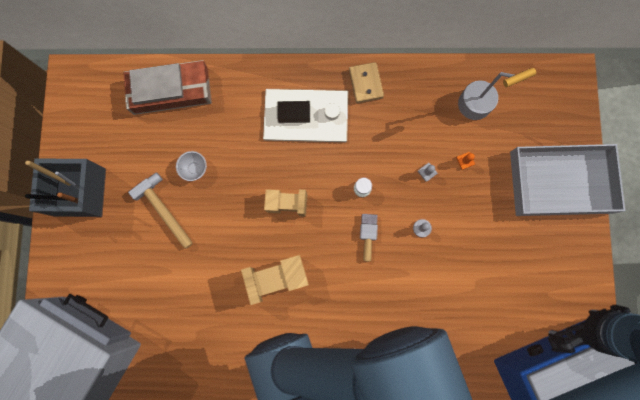

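View pics/scene0.png

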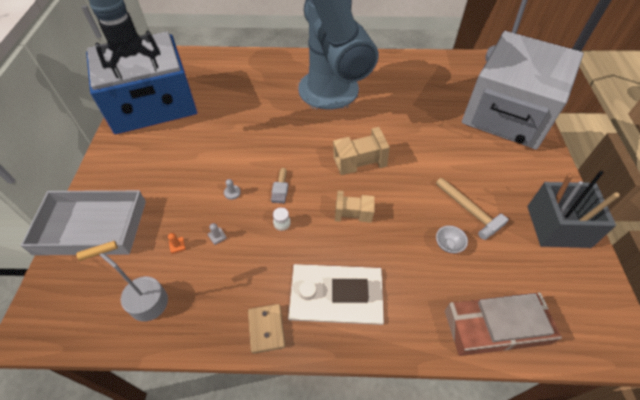

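The target is the smaller stand, top (285,202) and scene (355,207). Its foot is the thin plate on the right in the top view. The grey stake is at top (428,172), with the orange look-alike at (466,160). I'll zoom in on both next.

Run:
```python
import cv2,numpy as np
t=cv2.imread('pics/top0.png');s=cv2.imread('pics/scene0.png')
f=lambda im,x,y:cv2.resize(im[y:y+50,x:x+66],(396,300),interpolation=cv2.INTER_CUBIC)
cv2.imwrite('pics/c1.png',np.vstack([np.hstack([f(t,252,177),f(s,322,182)]),np.hstack([f(t,395,147),f(s,184,208)])]))
```

```text
(no output)
```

View pics/c1.png

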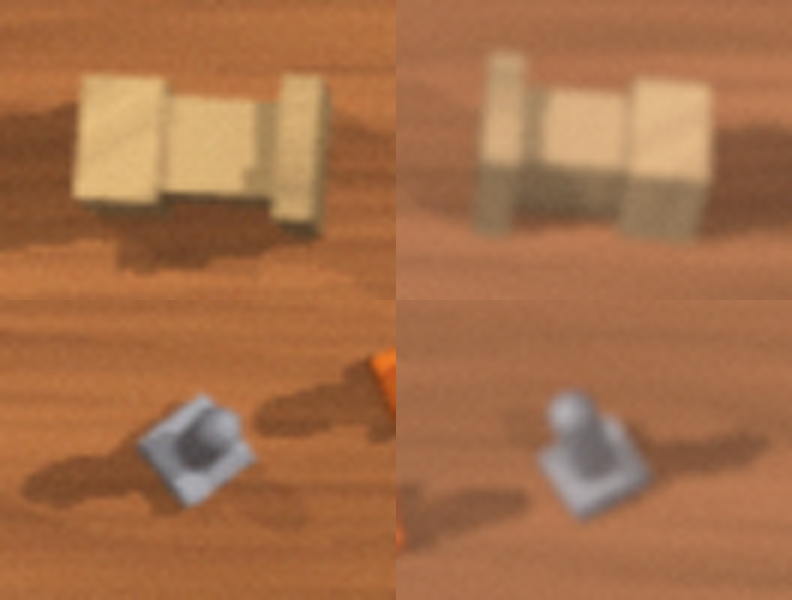

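Run:
```python
from h import *
def show(n,off,pts,z):
    p=np.array(pts,float)+0; w=px2w(n,(p+0.5)/6-0.5+off,z); c=w.mean(0); e=np.roll(w,-1,0)-w
    print(n,c.round(4),np.hypot(e[:,0],e[:,1]).round(4),np.degrees(np.arctan2(e[:,1],e[:,0])).round(1)); 
show('top',(252,177),[(82,75),(165,80),(159,204),(73,197)],.052)
show('top',(252,177),[(283,75),(325,77),(316,225),(272,218)],.06)
show('scene',(322,182),[(636-396,78),(713-396,85),(709-396,182),(628-396,178)],.052)
show('scene',(322,182),[(489-396,52),(525-396,53),(518-396,167),(483-396,164)],.06)
show('top',(395,147),[(140,147),(202,96),(255,157),(190,206)],.01)
show('scene',(184,208),[(540-396,160),(585-396,210),(650-396,170),(602-396,118)],.01)
```

```text
top [0.5351 0.113  0.052 ] [0.0349 0.0524 0.036  0.0517] [-93.2 178.4  85.7  -2.8]
top [0.5302 0.0377 0.06  ] [0.0175 0.062  0.0184 0.06  ] [-92.5 177.2  81.3  -3.6]
scene [0.5344 0.113  0.052 ] [0.0347 0.0531 0.0354 0.0551] [ 84.9  -4.9 -92.  174.4]
scene [0.5299 0.0382 0.06  ] [0.0162 0.0626 0.0153 0.0616] [ 89.4  -3.2 -94.6 177.6]
top [ 0.6171 -0.2862  0.01  ] [0.0356 0.0348 0.0359 0.0332] [ -50.3 -140.7  127.2   38.8]
scene [ 0.6172 -0.2858  0.01  ] [0.0348 0.0325 0.0369 0.0325] [  44.6  129.8 -135.5  -46.4]
```

Emit:
apply_moves(steps=".95 -.86 0 0 0 0 1;.95 -.86 0 0 0 0 1;.95 -.86 0 0 0 0 1;.95 -.86 0 0 0 0 1")

```text
clock: 1.3
position: [0.3018, -0.3936, 0.2316]
tool_rot: [0.974, 0.228, 0.0, -0.001]
ft_force: [-0.0, -0.1, 0.3]
grip_width: 0.0856
grasp_force: 0.0
```

Emit:
apply_moves(steps=".95 -.86 0 0 0 0 1;.95 -.86 0 0 0 0 1;.95 -.86 0 0 0 0 1;.95 -.86 0 0 0 0 1")

```text
clock: 1.7
position: [0.3489, -0.2757, 0.2315]
tool_rot: [0.974, 0.228, 0.0, -0.0]
ft_force: [-0.0, -1.0, -0.2]
grip_width: 0.0854
grasp_force: 0.0
```

Emit:
apply_moves(steps=".95 -.86 0 0 0 0 1;.95 -.86 0 0 0 0 1;.95 -.86 0 0 0 0 1;.95 -.86 0 0 0 0 1")

```text
clock: 2.1
position: [0.3966, -0.1576, 0.2315]
tool_rot: [0.974, 0.228, 0.0, 0.0]
ft_force: [0.3, 0.2, -0.5]
grip_width: 0.0853
grasp_force: 0.0
```

Emit:
apply_moves(steps=".95 -.86 0 0 0 0 1;.95 -.86 0 0 0 0 1;.95 -.86 0 0 0 0 1;.95 -.86 0 0 0 0 1")

```text
clock: 2.5
position: [0.4445, -0.0391, 0.2313]
tool_rot: [0.974, 0.228, 0.0, 0.0]
ft_force: [0.8, 0.1, 0.5]
grip_width: 0.0854
grasp_force: 0.0
```

Emit:
apply_moves(steps=".95 -.86 0 0 0 0 1;.95 -.86 0 0 0 0 1;.95 -.86 0 0 0 0 1;.95 -.86 0 0 0 0 1")

```text
clock: 2.9
position: [0.4922, 0.0798, 0.2311]
tool_rot: [0.974, 0.227, 0.001, 0.0]
ft_force: [-0.1, -0.7, 0.4]
grip_width: 0.0854
grasp_force: 0.0
```

Emit:
apply_moves(steps=".95 -.86 0 0 0 -1 1;.95 -.86 0 0 0 -1 1;.95 -.86 0 0 0 -1 1;.95 -.86 0 0 0 -1 1;.95 -.86 0 0 0 -1 1;.95 -.86 0 0 0 -1 1;.95 -.86 0 0 0 -1 1;.95 -.86 0 0 0 -1 1")

```text
clock: 3.7
position: [0.5386, 0.1957, 0.2312]
tool_rot: [0.731, 0.682, -0.0, 0.001]
ft_force: [-1.2, -0.0, 0.5]
grip_width: 0.0854
grasp_force: 0.0
```

Emit:
apply_moves(steps="-.2 0 .5 0 -.4 0 1;-.29 0 1 0 -.75 0 1;-.29 0 1 0 -.75 0 1;-.29 0 1 0 -.75 0 1;-.29 0 1 0 -.75 0 1;-.29 0 1 0 -.75 0 1;-.29 0 1 0 -.75 0 1;-.29 0 1 0 -.75 0 1")

```text
clock: 4.5
position: [0.5364, 0.1685, 0.1312]
tool_rot: [0.676, 0.63, -0.279, 0.261]
ft_force: [0.5, -0.6, 0.6]
grip_width: 0.0857
grasp_force: 0.0
```

```bash
cat >> h.py <<'E'
def go(p,M):
    s=arm.state(); R0=R.from_quat(s['tool_rot'])
    print('shift',(R0.inv().apply(np.array(p)-s['position'])/.1).round(3),'turn',(np.degrees((R0.inv()*R.from_matrix(M)).as_rotvec())/60).round(3))
def frame(d,y):
    d=np.array(d,float)/np.linalg.norm(d); y=np.array(y,float); y-=d*(d@y); y/=np.linalg.norm(y); return np.c_[np.cross(y,d),y,d]
E
python3 - <<'E'
from h import *
s=arm.state();print(s['position'],s['joint_pos'])
p=[.998,-.061,0]; d=np.array([-.043,-.706,-.707]);M=frame(d,p)
g=np.array([.5348,.113,.028])+.024*d
go(g-.1*d,M);go(g,M)
E
```

```text
[0.53644327 0.16846771 0.13119534] [ 0.51859034  0.83018978  0.32024714  1.56570498 -0.6293105   2.32692411]
shift [0.338 0.017 0.362] turn [-0.005 -0.001 -0.007]
shift [0.337 0.022 1.362] turn [-0.005 -0.001 -0.007]
```

Emit:
apply_moves(steps=".34 .02 .2 0 0 0 1;.34 .02 .56 0 0 0 1;.34 .02 .56 0 0 0 1")

```text
clock: 4.8
position: [0.5342, 0.1495, 0.0657]
tool_rot: [0.675, 0.63, -0.282, 0.26]
ft_force: [-0.8, -1.1, 0.5]
grip_width: 0.0855
grasp_force: 0.0
```

Emit:
apply_moves(steps="0 0 .3 0 0 0 1;0 0 .6 0 0 0 1;0 0 .8 0 0 0 1;0 0 .8 0 0 0 1")

```text
clock: 5.2
position: [0.5324, 0.0949, 0.0119]
tool_rot: [0.676, 0.63, -0.28, 0.261]
ft_force: [-0.4, 0.1, -0.1]
grip_width: 0.0855
grasp_force: 0.0
```

Run:
```python
from h import *
a=vision.grab_frame('top')[:,:,::-1];b=vision.grab_frame('scene')[:,:,::-1]
cv2.imwrite('pics/c2.png',np.hstack([cv2.resize(a[130:260,210:340],(400,400)),cv2.resize(b[130:260,300:430],(400,400))]))
```

```text
(no output)
```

View pics/c2.png

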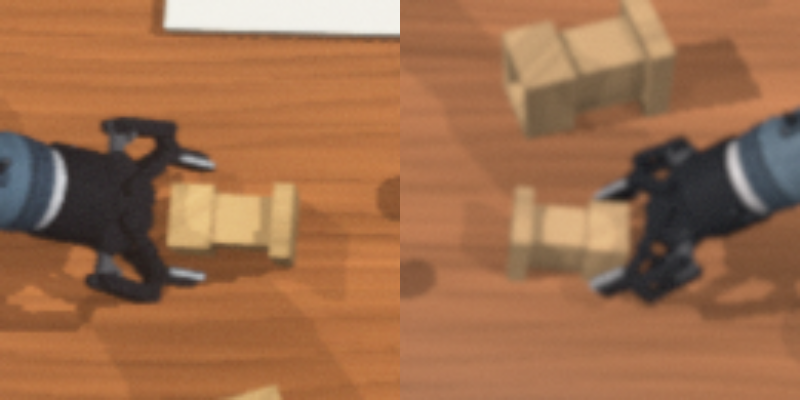

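The fingers straddle the stand's head in both views (top crop: finger tips at (210,163) and (205,275), head at (190,217)). I'll close with moderate force.

Emit:
apply_moves(steps="0 0 0 0 0 0 0;0 0 0 0 0 0 -.2;0 0 0 0 0 0 -.5;0 0 0 0 0 0 -.5;0 0 0 0 0 0 -.5;0 0 0 0 0 0 -.5;0 0 0 0 0 0 -.5;0 0 0 0 0 0 -.5", force=60)

```text
clock: 6.1
position: [0.5338, 0.0984, 0.0122]
tool_rot: [0.675, 0.631, -0.278, 0.262]
ft_force: [-0.8, 3.2, 5.3]
grip_width: 0.0511
grasp_force: 62.0
```

Emit:
apply_moves(steps="-.1 0 -.1 0 0 0 -.5;-.3 0 -.3 0 0 0 -.5;-.5 0 -.5 0 0 0 -.5;-.71 0 -.71 0 0 0 -.5;-.71 0 -.71 0 0 0 -.5")

```text
clock: 6.6
position: [0.5349, 0.0983, 0.1156]
tool_rot: [0.676, 0.631, -0.277, 0.263]
ft_force: [0.1, -0.7, -2.7]
grip_width: 0.0515
grasp_force: 62.8
```

Emit:
apply_moves(steps="0 0 0 0 .1 0 -.5;0 0 0 0 .2 0 -.5;0 0 0 0 .3 0 -.5;0 0 0 0 .4 0 -.5;0 0 0 0 .5 0 -.5;0 0 0 0 .6 0 -.5;0 0 0 0 .7 0 -.5;0 0 0 0 .77 0 -.5;0 0 0 0 .77 0 -.5")

```text
clock: 7.5
position: [0.5317, 0.0953, 0.1107]
tool_rot: [0.732, 0.682, 0.007, -0.008]
ft_force: [-0.4, 0.1, -2.5]
grip_width: 0.0517
grasp_force: 63.0
```

Emit:
apply_moves(steps="0 0 0 0 .1 0 -.5;0 0 0 0 .2 0 -.5;0 0 0 0 .3 0 -.5;0 0 0 0 .4 0 -.5;0 0 0 0 .5 0 -.5;0 0 0 0 .6 0 -.5;0 0 0 0 .7 0 -.5;0 0 0 0 .77 0 -.5;0 0 0 0 .77 0 -.5")

```text
clock: 8.4
position: [0.5314, 0.0967, 0.1084]
tool_rot: [0.67, 0.624, 0.291, -0.277]
ft_force: [-0.0, 0.1, -2.6]
grip_width: 0.0521
grasp_force: 63.1
```

Run:
```python
from h import *
a=vision.grab_frame('top')[:,:,::-1];b=vision.grab_frame('scene')[:,:,::-1]
cv2.imwrite('pics/c3.png',np.hstack([cv2.resize(a[130:260,230:360],(400,400)),cv2.resize(b[130:260,280:410],(400,400))]))
s=arm.state();print(s); print(R.from_quat(s['tool_rot']).as_matrix().round(3))
```

```text
{'clock': 8.5, 'joint_pos': array([-0.36487086,  0.54629165, -0.27854667,  1.0566146 ,  0.77755519,
        1.14459108]), 'dq': array([ 0.01454388, -0.0294749 ,  0.0039229 , -0.00408665,  0.01310944,
       -0.0070139 ]), 'tau': array([-8.05564430e-01, -4.63567972e+01,  1.94144672e+01,  2.90621839e+00,
        2.75966451e+00, -8.98394297e-03]), 'position': array([0.53248907, 0.09769196, 0.11043426]), 'tool_rot': array([ 0.66905196,  0.62580281,  0.29198378, -0.27474679]), 'ft_force': array([-0.03657747, -0.64505271, -2.34410446]), 'torque': array([-0.86200485,  0.10740437, -0.00199284]), 'grasp_force': 63.116294145584106, 'grip_width': 0.05112143593475382}
[[ 0.046  0.998  0.047]
 [ 0.677 -0.066  0.733]
 [ 0.735 -0.002 -0.679]]
```

View pics/c3.png

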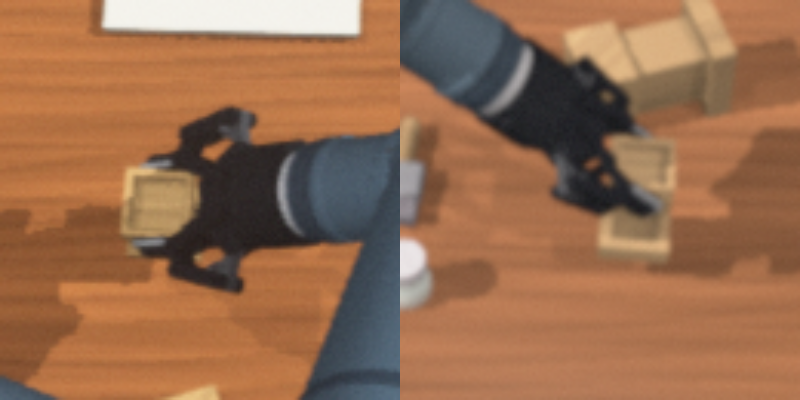

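Emit:
apply_moves(steps="-.1 0 .1 0 0 0 -.5;-.22 0 .2 0 0 0 -.5;-.265 0 .245 0 0 0 -.5;-.265 0 .245 0 0 0 -.5")

```text
clock: 8.9
position: [0.5323, 0.0985, 0.0752]
tool_rot: [0.668, 0.626, 0.293, -0.275]
ft_force: [-0.3, -0.6, -2.6]
grip_width: 0.0507
grasp_force: 63.1
```

Emit:
apply_moves(steps="-.015 0 .014 0 0 0 -.5;-.022 0 .02 0 0 0 -.5;-.029 0 .027 0 0 0 -.5;-.029 0 .027 0 0 0 -.5")

```text
clock: 9.3
position: [0.5331, 0.0974, 0.0717]
tool_rot: [0.669, 0.626, 0.294, -0.274]
ft_force: [0.6, -0.1, -2.7]
grip_width: 0.0514
grasp_force: 63.2
```

Emit:
apply_moves(steps="-.015 0 .014 0 0 0 -.5;-.022 0 .02 0 0 0 -.5;-.022 0 .02 0 0 0 -.5")

```text
clock: 9.6
position: [0.5333, 0.0974, 0.0716]
tool_rot: [0.669, 0.624, 0.295, -0.275]
ft_force: [-6.5, -6.7, 17.9]
grip_width: 0.0516
grasp_force: 65.5
```

Emit:
apply_moves(steps="-.015 0 .014 0 0 0 -.5;-.015 0 .014 0 0 0 -.5;-.015 0 .014 0 0 0 -.5")

```text
clock: 9.9
position: [0.5335, 0.0975, 0.0715]
tool_rot: [0.669, 0.623, 0.296, -0.275]
ft_force: [-12.6, -12.0, 31.5]
grip_width: 0.0509
grasp_force: 66.8
```

Emit:
apply_moves(steps="-.015 0 .014 0 0 0 -.5;-.015 0 .014 0 0 0 -.5;-.015 0 .014 0 0 0 -.5")

```text
clock: 10.2
position: [0.5336, 0.0976, 0.0715]
tool_rot: [0.67, 0.622, 0.297, -0.276]
ft_force: [-18.4, -18.0, 45.2]
grip_width: 0.0512
grasp_force: 68.3
```

Emit:
apply_moves(steps=".018 0 -.016 0 0 0 -.5;.037 0 -.034 0 0 0 -.5;.037 0 -.034 0 0 0 -.5", force=25)

```text
clock: 10.5
position: [0.5335, 0.0974, 0.0716]
tool_rot: [0.669, 0.625, 0.295, -0.274]
ft_force: [-5.1, -6.9, 14.7]
grip_width: 0.0514
grasp_force: 64.7
```

Emit:
apply_moves(steps="0 0 0 0 0 0 .15;0 0 0 0 0 0 .25;0 0 0 0 0 0 .4;0 0 0 0 0 0 .6;0 0 0 0 0 0 1;0 0 0 0 0 0 1;0 0 0 0 0 0 1")

```text
clock: 11.2
position: [0.5328, 0.0976, 0.0693]
tool_rot: [0.669, 0.625, 0.293, -0.275]
ft_force: [0.2, 0.0, -0.4]
grip_width: 0.0853
grasp_force: 0.0
```

Emit:
apply_moves(steps="0 0 -.2 0 0 0 1;0 0 -.5 0 0 0 1;0 0 -.8 0 0 0 1;0 0 -1 0 0 0 1;0 0 -1 0 0 0 1")

```text
clock: 11.7
position: [0.5296, 0.0219, 0.1384]
tool_rot: [0.669, 0.625, 0.294, -0.273]
ft_force: [0.1, 0.5, 0.4]
grip_width: 0.0853
grasp_force: 0.0
```

Run:
```python
from h import *
a=vision.grab_frame('top')[:,:,::-1];b=vision.grab_frame('scene')[:,:,::-1]
cv2.imwrite('pics/c4.png',np.hstack([cv2.resize(a[165:231,250:316],(400,400),interpolation=2),cv2.resize(b[165:231,320:386],(400,400),interpolation=2)]))
print([(np.round(x['centre'],3).tolist(),round(x['conf'],2)) for x in nets.boxes_of('stand_recess','top')])
s=arm.state();print(s['clock'],s['position'],s['joint_pos'])
```

```text
[([0.526, 0.08, 0.088], 0.81)]
11.85 [0.52760319 0.02470474 0.13634835] [-0.49306389  0.57764361 -0.16042713  1.2562443   0.73430392  0.979521  ]
```

View pics/c4.png

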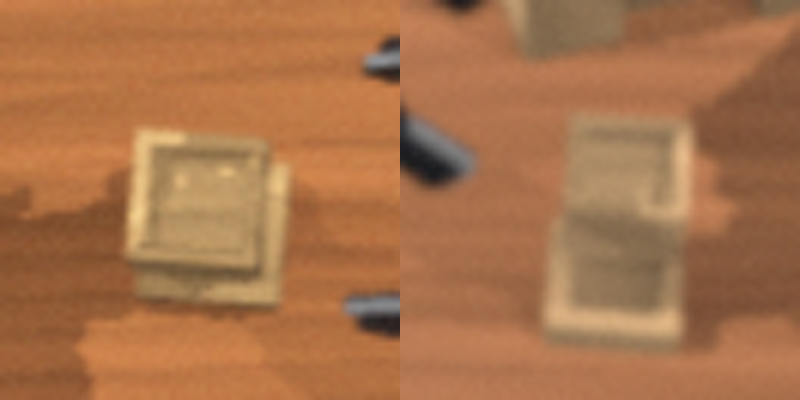

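Run:
```python
from h import *
def show(n,off,pts,z):
    w=px2w(n,(np.array(pts,float)+.5)*66/400-.5+off,z); c=w.mean(0); e=np.roll(w,-1,0)-w
    print(n,c.round(4),np.hypot(e[:,0],e[:,1]).round(4),np.degrees(np.arctan2(e[:,1],e[:,0])).round(1)); 
show('top',(250,165),[(137,130),(270,138),(260,268),(127,262)],.1)
show('scene',(320,165),[(572-400,117),(692-400,122),(688-400,217),(565-400,210)],.1)
# pre-stake: tool down, yaw y=-49deg, above stake
y=[np.cos(np.radians(-49)),np.sin(np.radians(-49)),0]
for p in([.617,-.286,.20],): go(p,frame([0,0,-1],y))
y=[.998,-.066,0]; go([.5276,.0247,.2],frame([0,0,-1],y))
```

```text
top [0.5333 0.0821 0.1   ] [0.0532 0.0524 0.0528 0.0532] [-93.2 176.5  87.7  -3. ]
scene [0.5335 0.0827 0.1   ] [0.0516 0.0507 0.0515 0.0498] [ 88.3  -4.4 -92.7 175.8]
shift [-1.589  1.098 -2.67 ] turn [-0.312 -0.748  0.709]
shift [ 0.469 -0.    -0.431] turn [-0.    -0.79  -0.001]
```

Emit:
apply_moves(steps=".06 0 -.87 0 -.2 0 1;.06 0 -.87 0 -.4 0 1;.06 0 -.87 0 -.6 0 1;.06 0 -.87 0 -.79 0 1;.06 0 -.87 0 -.79 0 1;.06 0 -.87 0 -.79 0 1")

```text
clock: 12.45
position: [0.5238, -0.0332, 0.2007]
tool_rot: [0.729, 0.684, -0.001, 0.002]
ft_force: [0.2, 1.0, -0.6]
grip_width: 0.0855
grasp_force: 0.0
```

Emit:
apply_moves(steps="-.82 .36 0 0 0 0 1;-.82 .36 0 0 0 0 1;-.82 .36 0 0 0 0 1;-.82 .36 0 0 0 0 1")

```text
clock: 12.85
position: [0.5538, -0.1192, 0.1989]
tool_rot: [0.73, 0.683, -0.0, -0.001]
ft_force: [-0.2, 0.8, 0.4]
grip_width: 0.0855
grasp_force: 0.0
```

Emit:
apply_moves(steps="-.82 .36 0 0 0 0 1;-.82 .36 0 0 0 0 1;-.82 .36 0 0 0 0 1;-.82 .36 0 0 0 0 1")

```text
clock: 13.25
position: [0.5842, -0.2032, 0.1994]
tool_rot: [0.73, 0.683, -0.0, -0.001]
ft_force: [0.6, 0.5, 0.2]
grip_width: 0.0857
grasp_force: 0.0
```

Emit:
apply_moves(steps="-.82 .36 .5 0 0 .75 1;-.82 .36 .5 0 0 .75 1;-.82 .36 .5 0 0 .75 1;-.82 .36 .5 0 0 .75 1;-.82 .36 .5 0 0 .75 1;-.82 .36 .5 0 0 .75 1")

```text
clock: 13.85
position: [0.6148, -0.2857, 0.1501]
tool_rot: [0.936, 0.351, -0.0, -0.001]
ft_force: [-0.4, 0.5, 0.4]
grip_width: 0.0853
grasp_force: 0.0
```

Run:
```python
from h import *
s=arm.state();print(s['clock'],s['position'],s['joint_pos'])
print(nets.boxes_of('square_stake','scene'))
y=[np.cos(np.radians(-49)),np.sin(np.radians(-49)),0]
go([.617,-.286,.075],frame([0,0,-1],y))
```

```text
13.85 [ 0.6148427  -0.28574924  0.15010176] [-5.28878542e-01  6.23966166e-01  2.69629270e-01  1.21830907e+00
  7.08253307e-04  1.89536314e+00]
[{'centre': [0.6222, -0.2824, 0.0114], 'conf': 0.82}, {'centre': [0.6533, -0.385, 0.0114], 'conf': 0.63}]
shift [0.014 0.018 0.752] turn [-0.002 -0.     0.003]
```

Emit:
apply_moves(steps=".01 .02 .4 0 0 0 1;.01 .02 .75 0 0 0 1;.01 .02 .75 0 0 0 1")

```text
clock: 14.2
position: [0.6131, -0.2848, 0.0698]
tool_rot: [0.936, 0.353, -0.004, -0.005]
ft_force: [-0.3, 1.1, -0.1]
grip_width: 0.0852
grasp_force: 0.0
```

Emit:
apply_moves(steps="0 0 .35 0 0 0 1;0 0 .6 0 0 0 .4;0 0 .72 0 0 0 .2;0 0 .72 0 0 0 0;0 0 .72 0 0 0 0", force=20)

```text
clock: 14.7
position: [0.6183, -0.2893, 0.0052]
tool_rot: [0.936, 0.352, 0.001, 0.001]
ft_force: [-0.3, -0.5, 0.1]
grip_width: 0.0427
grasp_force: 0.0
```

Emit:
apply_moves(steps="0 0 0 0 0 0 -.1;0 0 0 0 0 0 -.2;0 0 0 0 0 0 -.3;0 0 0 0 0 0 -.3;0 0 0 0 0 0 -.3;0 0 0 0 0 0 -.3")

```text
clock: 15.3
position: [0.6182, -0.2894, 0.0056]
tool_rot: [0.936, 0.352, 0.001, 0.001]
ft_force: [-2.2, 1.8, 5.9]
grip_width: 0.0349
grasp_force: 19.8
```

Emit:
apply_moves(steps="0 0 0 0 0 0 0;0 0 0 0 0 0 .05;0 0 0 0 0 0 .05;.013 0 -.06 0 0 0 .05;.013 0 -.13 0 0 0 .05;.013 0 -.13 0 0 0 .05")

```text
clock: 15.9
position: [0.6195, -0.289, 0.0181]
tool_rot: [0.936, 0.352, 0.001, 0.001]
ft_force: [0.4, -0.3, -0.8]
grip_width: 0.045
grasp_force: 0.0
```

Emit:
apply_moves(steps="0 0 0 0 0 0 -.3;0 0 0 0 0 0 -.5;0 0 0 0 0 0 -.8;0 0 0 0 0 0 -.9;0 0 0 0 0 0 -.9;0 0 0 0 0 0 -.9;0 0 0 0 0 0 -.9", force=50)

```text
clock: 16.6
position: [0.6185, -0.2886, 0.0166]
tool_rot: [0.936, 0.352, 0.0, 0.0]
ft_force: [1.5, -1.0, 2.2]
grip_width: 0.0184
grasp_force: 48.8
```

Emit:
apply_moves(steps="0 0 -.2 0 0 0 -.9;0 0 -.5 0 0 0 -.9;0 0 -1 0 0 0 -.9;0 0 -1 0 0 0 -.9")

```text
clock: 17.0
position: [0.6218, -0.2902, 0.1234]
tool_rot: [0.936, 0.352, 0.003, 0.004]
ft_force: [2.2, -0.4, -1.4]
grip_width: 0.019
grasp_force: 49.3
```

Run:
```python
from h import *
s=arm.state();print(s['clock'],s['position'],s['joint_pos'],s['ft_force'],R.from_quat(s['tool_rot']).as_matrix().round(4))
print(nets.boxes_of('square_stake','scene'))
b=vision.grab_frame('scene')[:,:,::-1];a=vision.grab_frame('top')[:,:,::-1]
x,y=w2px('top',s['position'])[0].astype(int);u,v=w2px('scene',s['position'])[0].astype(int);print(x,y,u,v)
cv2.imwrite('pics/c5.png',np.hstack([cv2.resize(a[y-33:y+33,x-33:x+33],(400,400),interpolation=2),cv2.resize(b[v-33:v+33,u-33:u+33],(400,400),interpolation=2)]))
```

```text
17.0 [ 0.62177001 -0.29023262  0.12337351] [-5.29198336e-01  6.41079041e-01  2.30034909e-01  1.14905500e+00
  2.02764842e-04  1.89366596e+00] [ 2.20577343 -0.35480533 -1.35392549] [[ 0.7526  0.6584  0.0093]
 [ 0.6584 -0.7526 -0.0052]
 [ 0.0036  0.0101 -0.9999]]
[{'centre': [0.6222, -0.2824, 0.0114], 'conf': 0.82}, {'centre': [0.6533, -0.385, 0.0114], 'conf': 0.63}]
438 159 204 212
```

View pics/c5.png

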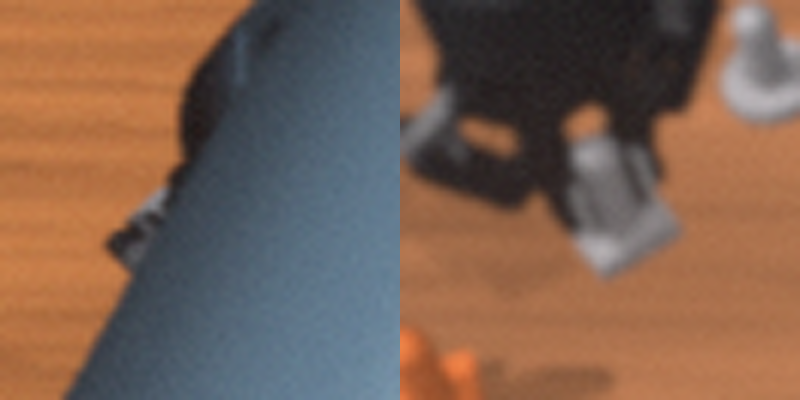

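Emit:
apply_moves(steps="0 0 -.4 0 0 0 -.9;.45 -.85 -.45 0 0 0 -.9;.45 -.85 -.45 0 0 0 -.9;.45 -.85 -.45 0 0 0 -.9")

```text
clock: 17.55
position: [0.5922, -0.1882, 0.1585]
tool_rot: [0.935, 0.354, -0.003, -0.004]
ft_force: [0.9, -1.0, -2.7]
grip_width: 0.0186
grasp_force: 49.8
```

Emit:
apply_moves(steps=".45 -.85 0 0 0 0 -.9;.45 -.85 0 0 0 0 -.9;.45 -.85 0 0 0 0 -.9;.45 -.85 0 0 0 0 -.9")

```text
clock: 17.95
position: [0.5725, -0.1001, 0.1593]
tool_rot: [0.936, 0.353, -0.002, -0.001]
ft_force: [0.8, -1.3, -1.4]
grip_width: 0.0187
grasp_force: 50.2
```

Emit:
apply_moves(steps=".45 -.85 0 0 0 0 -.9;.45 -.85 0 0 0 0 -.9;.45 -.85 0 0 0 0 -.9;.45 -.85 0 0 0 0 -.9")

```text
clock: 18.35
position: [0.5519, -0.008, 0.1605]
tool_rot: [0.936, 0.352, -0.001, 0.0]
ft_force: [0.8, -0.9, -1.9]
grip_width: 0.0188
grasp_force: 50.5
```

Emit:
apply_moves(steps=".45 -.85 0 0 0 -.12 -.9;.45 -.85 0 0 0 -.25 -.9;.45 -.85 0 0 0 -.37 -.9;.45 -.85 0 0 0 -.5 -.9;.45 -.85 0 0 0 -.63 -.9;.45 -.85 0 0 0 -.755 -.9;.45 -.85 0 0 0 -.755 -.9;.45 -.85 0 0 0 -.755 -.9")

```text
clock: 19.15
position: [0.5307, 0.0846, 0.161]
tool_rot: [0.73, 0.683, -0.0, 0.0]
ft_force: [0.1, -0.7, -2.0]
grip_width: 0.0185
grasp_force: 50.5
```

Run:
```python
from h import *
s=arm.state();print(s['clock'],s['position'],s['grip_width'])
y=[np.cos(np.radians(-3.5)),np.sin(np.radians(-3.5)),0]
go([.5334,.0824-.0006,.124],frame([0,0,-1],y))
```

```text
19.15 [0.53066603 0.0845993  0.16099781] 0.018494594092528644
shift [-0.026  0.029  0.37 ] turn [-0.     0.    -0.005]
```

Emit:
apply_moves(steps="-.026 .029 .1 0 0 -.005 -.9;-.026 .029 .25 0 0 -.005 -.9;-.026 .029 .36 0 0 -.005 -.9;-.026 .029 .36 0 0 -.005 -.9;-.026 .029 .36 0 0 -.005 -.9")

```text
clock: 19.65
position: [0.5324, 0.0831, 0.1249]
tool_rot: [0.727, 0.687, -0.0, -0.0]
ft_force: [-0.0, -1.0, -2.0]
grip_width: 0.0188
grasp_force: 50.5
```

Run:
```python
from h import *
s=arm.state();print(s['clock'],s['position'],s['ft_force'])
b=vision.grab_frame('scene')[:,:,::-1];a=vision.grab_frame('top')[:,:,::-1]
cv2.imwrite('pics/c6.png',np.hstack([cv2.resize(a[165:231,250:316],(400,400),interpolation=2),cv2.resize(b[165:231,320:386],(400,400),interpolation=2)]))
y=[np.cos(np.radians(-3.5)),np.sin(np.radians(-3.5)),0]
go([.5334,.0824-.0006,.107],frame([0,0,-1],y))
```

```text
19.65 [0.5323583  0.08309437 0.12494029] [-0.01958943 -1.01460702 -2.00039558]
shift [-0.014  0.003  0.189] turn [0.001 0.    0.004]
```

View pics/c6.png

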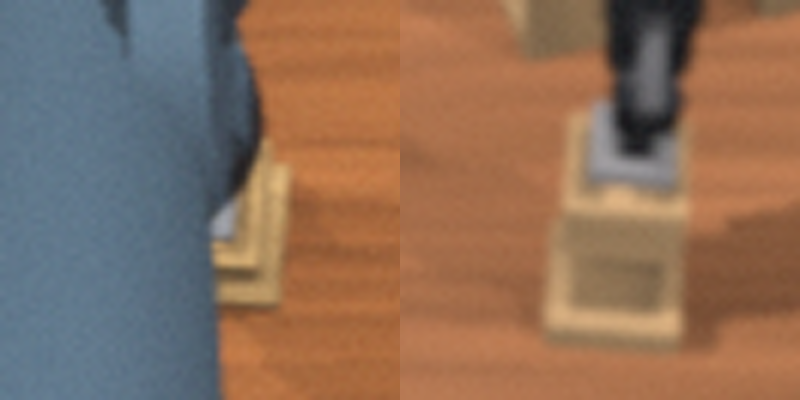

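Emit:
apply_moves(steps="-.014 .003 .03 0 0 0 -.9;-.014 .003 .07 0 0 0 -.9;-.014 .003 .1 0 0 0 -.9;-.014 .003 .1 0 0 0 -.9")

```text
clock: 20.15
position: [0.5324, 0.0818, 0.1148]
tool_rot: [0.727, 0.687, -0.0, -0.0]
ft_force: [-0.5, 0.6, -1.5]
grip_width: 0.0185
grasp_force: 50.5
```

Emit:
apply_moves(steps="0 0 .02 0 0 0 -.9;0 0 .04 0 0 0 -.9;0 0 .04 0 0 0 -.9")

```text
clock: 20.45
position: [0.5327, 0.0818, 0.1111]
tool_rot: [0.727, 0.687, -0.0, -0.0]
ft_force: [-0.6, -0.1, -1.4]
grip_width: 0.0188
grasp_force: 50.5
```

Going in freely, 5 mm past the rim with no contact force. Continuing down and pressing.

Emit:
apply_moves(steps="0 0 .02 0 0 0 -.9;0 0 .04 0 0 0 -.9;0 0 .055 0 0 0 -.9;0 0 .055 0 0 0 -.9")

```text
clock: 20.85
position: [0.533, 0.0818, 0.1065]
tool_rot: [0.727, 0.687, 0.0, 0.0]
ft_force: [-2.3, 0.2, 3.6]
grip_width: 0.0183
grasp_force: 51.1
```

Emit:
apply_moves(steps="0 0 .015 0 0 0 -.9;0 0 .03 0 0 0 -.9;0 0 .03 0 0 0 -.9;0 0 .03 0 0 0 -.9")

```text
clock: 21.25
position: [0.5334, 0.0819, 0.1065]
tool_rot: [0.727, 0.687, 0.001, 0.001]
ft_force: [-8.3, -0.9, 23.2]
grip_width: 0.0188
grasp_force: 53.5
```

Emit:
apply_moves(steps="0 0 .01 0 0 0 -.9;0 0 .01 0 0 0 -.9;0 0 .01 0 0 0 -.9;0 0 -.03 0 0 0 -.9;0 0 -.035 0 0 0 -.9")

```text
clock: 21.75
position: [0.5336, 0.0819, 0.1071]
tool_rot: [0.727, 0.687, 0.001, 0.001]
ft_force: [0.8, 0.0, -2.7]
grip_width: 0.019
grasp_force: 50.5
```

Emit:
apply_moves(steps="0 0 0 0 0 0 -.5;0 0 0 0 0 0 -.2;0 0 0 0 0 0 .2;0 0 0 0 0 0 .4;0 0 0 0 0 0 .4;0 0 0 0 0 0 .4")

```text
clock: 22.35
position: [0.5329, 0.0818, 0.1063]
tool_rot: [0.727, 0.687, -0.0, -0.0]
ft_force: [-0.2, -0.4, 0.9]
grip_width: 0.0595
grasp_force: 0.0
```

Emit:
apply_moves(steps="0 0 -.2 0 0 0 .4;0 0 -.5 0 0 0 .4;0 0 -.8 0 0 0 .4;0 0 -1 0 0 0 .4;0 0 -1 0 0 0 .4;0 0 -1 0 0 0 .4")

```text
clock: 22.95
position: [0.5332, 0.0819, 0.2063]
tool_rot: [0.727, 0.687, 0.0, 0.0]
ft_force: [-0.2, -0.2, 0.5]
grip_width: 0.0596
grasp_force: 0.0
```

Emit:
apply_moves(steps="-1 0 0 0 0 0 .4;-1 0 0 0 0 0 .4;-1 0 0 0 0 0 .4;-1 0 0 0 0 0 .4;-1 0 0 0 0 0 .4")

```text
clock: 23.45
position: [0.5266, -0.0173, 0.2053]
tool_rot: [0.727, 0.687, -0.001, -0.001]
ft_force: [0.2, -0.3, -0.5]
grip_width: 0.0597
grasp_force: 0.0
```

Run:
```python
from h import *
s=arm.state();print(s['clock'],s['position'],s['ft_force'])
b=vision.grab_frame('scene')[:,:,::-1];a=vision.grab_frame('top')[:,:,::-1]
cv2.imwrite('pics/c7.png',np.hstack([cv2.resize(a[165:231,250:316],(400,400),interpolation=2),cv2.resize(b[165:231,320:386],(400,400),interpolation=2)]))
```

```text
23.45 [ 0.52658313 -0.01728445  0.20525935] [ 0.19682554 -0.31134649 -0.45152501]
```

View pics/c7.png

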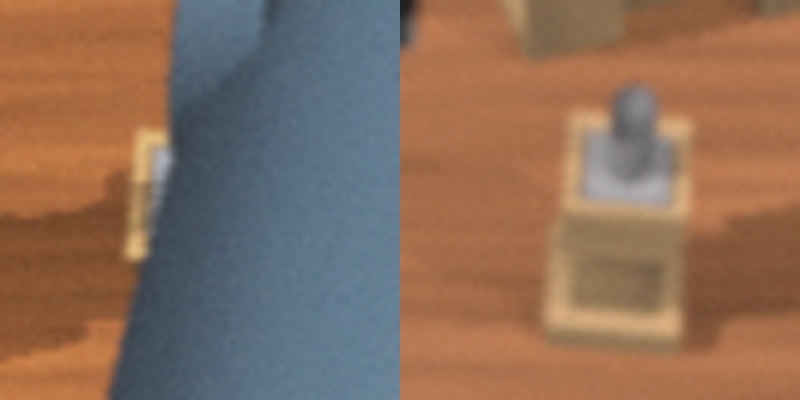

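The scene view shows the stake seated flush and centred in the recess (foot at (628,170)), the stand upright and the gripper clear.

```bash
python3 -c "
from cell import hand_in
print(hand_in())"
```

```text
the job is handed in; nothing more can be done
None
```

The job is handed in at about 23.5 s on the clock: the stand is upright on its foot, the square-footed stake is pressed in with about 23 N and looks flush and centred in the last picture, and the gripper is clear; `hand_in()` gave no verdict.

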